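# Cull the twisted hardwood blank and clamp the true one

### The job

Lay the hardwood blank that is on the timber block onto the iron checking plate beside the other blank and let go, then press down on the corners of the blanks there until you have felt which one is twisted and rocks. Get the rocking blank off the plate into the red tray beyond the plate's far edge, then slide the true one with its long side square against the aluminium fence, centred under the clamp, and swing the red-gripped clamp arm over onto it. Do not drop the blanks onto the plate, and leave the glue bottle, chisel and mallet alone.

Things in the scene. Friction and masses are not known exactly. Their poses are not given: they have to be found in the camera images.
- plate: dark iron plate, fixed, 200 (its x, away from the robot) x 350 (its y) x 30 high; origin at the centre of its underside. On its right end (-y) an aluminium fence along x, 160 long, 12 high above the plate's top, inner face at y = -163: a blank against it has its centre at y = -131. Outside the fence is the clamp's blue stand (60 x 60 in plan, 76 high with its cheeks, centre x = 0, y = -207)
- tray: red open reject tray, fixed, 180 (its x) x 340 (its y) x 20 high, walls and floor 5 thick; origin at the centre of its underside. It lies along the plate's far (+x) edge, 5 from it, parallel to it, with its rim 10 below the plate's top, so that a blank pushed off that edge drops in
- stock: timber block, fixed, 200 (its x) x 120 (its y) x 30 high, on the left of the plate; origin at the centre of its underside. One blank starts on its top, the other on the plate
- blank_a: hardwood blank, 130 long (its x) x 64 wide (its y) x 16 thick, pale with a dark band across its middle, 125 g; origin at the centre of its underside, z up. May be true or twisted: from above they look much alike. A true one lies on its whole underside; pressing its corners moves nothing
- blank_b: hardwood blank, 130 long (its x) x 64 wide (its y) x 16 thick, pale with a dark band across its middle, 125 g; origin at the centre of its underside, z up. May be true or twisted. A twisted one rests level on two diagonal corners; the tops of the other two stand 5 above a true one's (its middle 3, resting corners 1 to 2): about 1 N within 8 of such a corner's edges tips it 0.1 to 0.18 rad until it touches; let go, it settles level. Resting corners do not give
- clamp (a joint): angle of the clamp arm about its pivot (along the plate's x). 0: level, pointing to the plate's +y, its rubber foot (59 from the pivot) on a 16 mm blank; grows as it swings up; pi/2: upright; 1.95: open, at its stop, leaning outwards (-y). No latch: pushed past upright it falls closed by its own weight (0.22 kg); with nothing beneath it sinks to -0.15
- clamp_hinge (a point): the clamp's pivot, 66 above the bench at plate x = 0, y = -190; axes as the plate's
- clamp_grip (a point): centre of the red grip at the end of the clamp arm, 90 from the pivot; the grip is 40 long (18 to 20 either way along the arm), 22 wide along the pivot's axis, 16 thick; the arm reaches 110 from the pivot
- glue: bystander: white glue bottle with red cap, 60 across, 170 high, standing; origin at the centre of its underside
- chisel: bystander: chisel lying on the bench, wooden handle 120 long, blade 135 long along its +x, 24 high; origin at the join of handle and blade, underside
- mallet: bystander: wooden mallet lying on the bench, head 75 x 120 x 60 high, handle to 255 along its -x; origin under the centre of the head
Things that resemble listed ones, but are neither listed nor needed, are in the scene too. Leave any pink look-alike of the blank_a alone.

How it is judged:
By the outcome, as a careful person would: the job done as asked, in the order asked, and still so for the second after the job is handed in, with the robot touching nothing.
It also fails if it takes over 72 s, if anything falls off the work surface, if the arm or the gripper's body presses on something with over 40 N, if the wrist force passes 120 N, or if a joint passes its speed limit or range.

### The arm

A 7-joint arm with a two-finger parallel gripper is mounted at the origin on the work surface. World frame = base frame: x ahead of the robot, y to its left, z up, the work surface at z = 0. Lengths are in m, angles in rad, forces in N, time in s.
With the tool pointing down it reaches from about 0.425 to 0.825 m from the base axis. Payload 3.6 kg.
Tool frame: the origin (TCP) lies midway between the tips of the shut fingers; the grasp point (between the pads) lies 19 mm behind it (env.grip_point_offset is the distance from the TCP to the grasp point, in m); z points along the fingers, y is the line along which they close (so a half turn about z gives the same grasp; the last joint's range is limited). The gripper opens to 85 mm and grips with 20 to 120 N. Pads are 22 mm wide; open, the fingers measure 114 mm over their backs; the gripper's body (76 mm by 85 mm) begins 54 mm behind the grasp point. The pads swing forward as they close: fully open they stand 13 mm farther back than shut.
Start: joints at [-1.2, 0.615, -0.013, 1.423, 0.008, 1.103, -0.04], TCP at [0.252, 0.599, 0.231] pointing down, gripper open.
Joint ranges: [-3.12, 3.12], [-0.3, 2.06], [-1.34, 1.32], [0.26, 2.42], [-1.36, 4.5], [0.01, 1.98], [-2.84, 2.84]. Speed limits (rad/s): [2.79, 2.79, 3.14, 3.14, 3.14, 3.14, 3.14].

### API

Orientations are given as [roll, pitch, yaw] about the fixed x, y, z axes, in that order (R = Rz(yaw) Ry(pitch) Rx(roll)).
In Python, from workcell import env gives the robot as it stands. The module is installed in compiled form; this text tells all that it offers.
- The arm moves only by the shell command python3 -m handwheel 'ROWS' [OPENING] [FORCE]. ROWS is text: rows parted by semicolons, each of 6 numbers parted by spaces: the shift along the world's x, y, z each as a share of 0.3 m, from -1 to 1, then the turn, a rotation vector about the world's x, y, z each as a share of pi/2 rad, from -1 to 1. In form: x y z ax ay az; .... A call has exactly 10 rows; each row is the pose to reach, as a shift and turn from the pose commanded when the call began; what a row does not reach only later rows make up. A row lasts 1/12 s, in which the tool goes at most 41.7 mm and 7.16 degrees, less where a joint would pass 70% of its speed; a pose out of reach is approached as far as the arm can. A call with a number of a shift or a turn outside -1 to 1 is refused whole. A call with a gripper value outside its range is refused whole. OPENING is the opening, from 0 (shut) to 1 (fully open), set as the call begins (- or left out, the last holds). The fingers move at their own pace and stop on an object; FORCE is the grip in N (left out, the last holds). Time passes only in rows, so rows that repeat a pose let the fingers close, or fill a call up. It gives the time, the measured TCP pose, the force, the opening and the grip force at its end, in the units of the state.
- env.get_state(): the state, without advancing time (a new reading comes with each control period).
- env.camera(name): name is "scene" or "top" or "wrist"; returns the picture (400x640x3 uint8, blue, green, red); there is no depth.
- env.camera_info(name): a dict with "camera_matrix" (3x3 intrinsics, pixels), "k1" (the pictures are not rectified: a ray, as slopes to the right and down, at radius r is drawn at 1 + k1 r^2 times it, then the intrinsics apply), "R" (3x3) and "t" (3): a world point X has camera coordinates R X + t; the wrist camera has in their place "hand_eye" (4x4, takes a point from camera to tool coordinates, whose origin is the TCP and whose axes are the flange's). Camera axes: x right, y down, z forward; pixel columns grow to the right and rows downward; lengths in m; the calibration is good to about 2 mm. A picture is of the moment at which its call begins: read the wrist's pose just before it. camera_info takes no time and is no camera call.
- env.finish_job(): hands the job in; it is judged then, once.
The state is a dict: "time": time; "joint_positions": joint angles; "qvel": joint speeds; "tau": joint torques, N m; "position": TCP position; "tool_rot": TCP orientation; "ft_force": force on the tool from outside, world axes, zero at the start; "torque": the same for the moment, N m; "width": finger opening in m; "grip_force": force on a finger pad.
Only numpy, scipy, OpenCV 4.12 (cv2) and the standard library are available. Lean on these libraries where they do the work, as an engineer would, in place of code of your own. Each camera call takes 0.05 s, during which the arm holds its last target. There are 200 camera calls.

## Working session

There is one attempt and no reset: what is moved stays moved. The work goes in short steps, Python scripts to look and compute and a shell command to move; the robot and the scene stay as the last step left them, time stands still between calls to the robot, and variables do not carry over. Pictures are saved under pics/ and viewed, at most 10 in all, crops included, and the job is handed in when it is done.

```bash
mkdir -p pics; ls
python3 - <<'E'
from workcell import env
import cv2,numpy as np
s=env.get_state()
print({k:np.round(v,3).tolist() for k,v in s.items()}, env.grip_point_offset)
for n in("top","scene"):
    cv2.imwrite(f"pics/{n}0.png",env.camera(n)); i=env.camera_info(n); print(n,{k:np.round(v,3).tolist() for k,v in i.items()})
print({k:np.round(v,3).tolist() for k,v in env.camera_info("wrist").items()})
E
```

```text
pics
{'time': 0.0, 'joint_positions': [-1.199, 0.616, -0.013, 1.425, 0.008, 1.103, -0.04], 'qvel': [0.001, -0.0, 0.0, 0.0, -0.001, 0.0, 0.0], 'tau': [-0.0, -46.921, 0.259, -17.103, 0.01, 0.01, 0.0], 'position': [0.252, 0.599, 0.23], 'tool_rot': [-3.139, 0.0, 2.744], 'ft_force': [0.06, -0.565, 0.035], 'torque': [-0.048, -0.005, -0.045], 'grip_force': 0.0, 'width': 0.085} 0.0187
top {'camera_matrix': [[499.155, 0.0, 327.333], [0.0, 499.155, 200.073], [0.0, 0.0, 1.0]], 'k1': -0.0, 'R': [[0.026, -1.0, -0.009], [-0.994, -0.025, -0.111], [0.111, 0.012, -0.994]], 't': [-0.041, 0.504, 1.369]}
scene {'camera_matrix': [[420.711, 0.0, 327.039], [0.0, 420.711, 205.191], [0.0, 0.0, 1.0]], 'k1': 0.017, 'R': [[0.036, 0.999, 0.016], [0.759, -0.016, -0.651], [-0.65, 0.036, -0.759]], 't': [0.011, -0.354, 1.758]}
{'camera_matrix': [[313.98, 0.0, 325.247], [0.0, 313.98, 200.824], [0.0, 0.0, 1.0]], 'k1': -0.048, 'hand_eye': [[0.001, -0.953, -0.304, 0.078], [1.0, 0.0, 0.001, -0.001], [-0.001, -0.304, 0.953, -0.141], [0.0, 0.0, 0.0, 1.0]]}
```

View pics/top0.png

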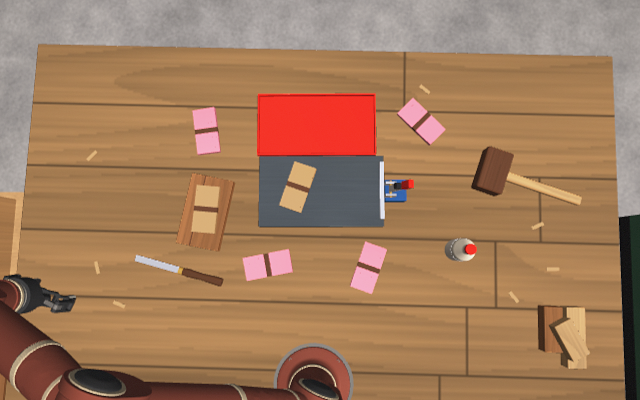

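View pics/scene0.png

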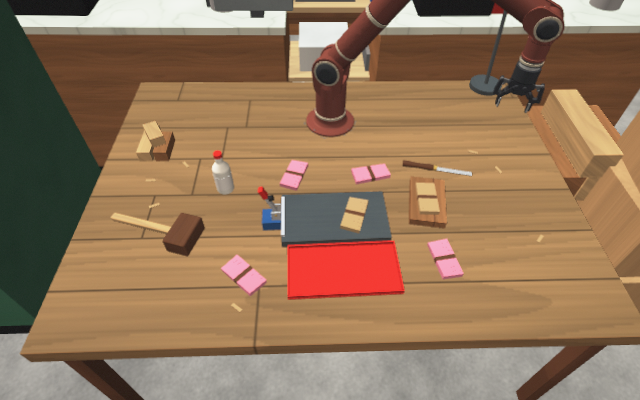

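The top view shows the plate (cols 259–384, rows 155–227), the tray above it, one blank on the plate at (298,187) and one on the stock at (206,209). The open clamp is at (398,188). Next I'll measure them.

```bash
cat > h.py <<'E'
from workcell import env
import cv2,numpy as np
from scipy.spatial.transform import Rotation as Ro
def cast(name,px,z,st=None):
    """pixels (N,2) -> world points on plane z"""
    i=env.camera_info(name); K=np.array(i["camera_matrix"])
    px=np.asarray(px,float).reshape(-1,1,2)
    d=np.array([i["k1"],0,0,0,0.])
    u=cv2.undistortPoints(px,K,d).reshape(-1,2); r=np.c_[u,np.ones(len(u))]
    if name=="wrist":
        T=np.eye(4);T[:3,:3]=Ro.from_euler("xyz",st["tool_rot"]).as_matrix();T[:3,3]=st["position"]
        T=T@np.array(i["hand_eye"]); c=T[:3,3]; w=r@T[:3,:3].T
    else:
        R=np.array(i["R"]);t=np.array(i["t"]); c=-R.T@t; w=r@R
    return c+w*((z-c[2])/w[:,2])[:,None]
def blobs(mask,amin):
    mask=cv2.morphologyEx(mask.astype(np.uint8),cv2.MORPH_CLOSE,np.ones((9,9)))
    cs,_=cv2.findContours(mask,cv2.RETR_EXTERNAL,cv2.CHAIN_APPROX_NONE)
    return [c[:,0] for c in cs if cv2.contourArea(c)>amin]
def rect(name,c,z,st=None):
    """min-area rectangle in the world: centre, long, short, angle of long side (deg)"""
    p=cast(name,c,z,st)[:,:2]; (x,y),(a,b),g=cv2.minAreaRect((p*1000).astype(np.float32))
    if a<b: a,b,g=b,a,g+90
    return np.round([x,y,a,b,(g+90)%180-90],1)
def pale(im):
    h=cv2.cvtColor(im,cv2.COLOR_BGR2HSV).astype(int)
    return (h[...,0]>12)&(h[...,0]<24)&(h[...,1]>60)&(h[...,1]<150)&(h[...,2]>185)
E
python3 - <<'E'
from h import *
im=cv2.imread("pics/top0.png"); h=cv2.cvtColor(im,cv2.COLOR_BGR2HSV).astype(int)
for p in [(206,195),(206,222),(303,175),(294,200),(320,215),(188,230),(100,130),(300,120),(381,180),(398,197),(404,184)]: print(p,h[p[1],p[0]])
for c in blobs(pale(im),200): print("blank",c.mean(0).round(),rect("top",c,.046))
m=(h[...,1]<110)&(h[...,2]<110); m[:150]=0;m[240:]=0;m[:,:240]=0;m[:,400:]=0
m=m.astype(np.uint8); 
for c in blobs(m,2000): print("plate",rect("top",c,.03), cv2.boundingRect(c))
m=(h[...,0]<5)|(h[...,0]>175); m&=(h[...,1]>180)&(h[...,2]>120)
for c in blobs(m,30): print("red",c.mean(0).round(),rect("top",c,.02))
m=(h[...,0]>95)&(h[...,0]<125)&(h[...,1]>150)
for c in blobs(m,30): print("blue",c.mean(0).round(),rect("top",c,.05))
E
```

```text
(206, 195) [ 17 113 218]
(206, 222) [ 17 112 218]
(303, 175) [ 17 115 218]
(294, 200) [ 17 111 218]
(320, 215) [107  36  99]
(188, 230) [ 12 147 172]
(100, 130) [ 15 131 177]
(300, 120) [  2 212 245]
(381, 180) [115  13 237]
(398, 197) [108 179 174]
(404, 184) [  0 213 127]
blank [209. 332.] [136.6 234.3 768.9  73.7 -88.4]
blank [584. 333.] [ 163.9 -713.2  185.3  131.4  -38.8]
blank [111. 307.] [202.3 547.9 214.8  26.2 -89.6]
blank [485. 286.] [ 282.3 -461.   191.8   32.9   72.8]
blank [350. 292.] [267.4 -69.8 570.3  84.5  83.8]
blank [104. 258.] [314.8 576.  266.5  53.5 -84.9]
blank [ 15. 244.] [342.9 835.9 326.5  64.3   5.4]
blank [200. 206.] [484.3 322.7 160.6  94.9  -3.7]
blank [544. 188.] [ 551.3 -625.   210.8   24.9   71.9]
blank [297. 187.] [538.   55.2 128.8  64.  -17.5]
blank [430. 163.] [ 612.5 -304.6  283.7   54.9   87.8]
blank [439. 139.] [ 681.6 -339.9  358.3   36.2   84. ]
blank [147. 111.] [744.3 491.3 266.8  61.9  86.9]
plate [530.9 -31.7 393.9 197.9 -88.5] (258, 156, 142, 71)
red [470. 249.] [ 380.2 -429.4   30.6   24.9  -88.5]
red [408. 184.] [ 558.2 -253.3   31.3   19.9  -88.6]
red [316. 124.] [723.9   9.1 339.3 180.  -88.2]
blue [395. 191.] [ 533.4 -214.4   58.4   55.4    1.4]
```

Run:
```python
import re
s=open("h.py").read()
s=re.sub(r"return \(h\[\.\.\.,0\]>12.*","return (h[...,0]>13)&(h[...,0]<22)&(h[...,1]>80)&(h[...,1]<124)&(h[...,2]>205)",s)
open("h.py","w").write(s)
from importlib import reload
from h import *
im=cv2.imread("pics/top0.png"); h=cv2.cvtColor(im,cv2.COLOR_BGR2HSV).astype(int)
for c in blobs(pale(im),400):
    if 100<c.mean(0)[1]<260: print("blank",c.mean(0).round(),rect("top",c,.046))
m=(h[...,1]<80)&(h[...,2]<130); m[:150]=0;m[240:]=0;m[:,:240]=0;m[:,383:]=0
m=cv2.morphologyEx(m.astype(np.uint8),cv2.MORPH_OPEN,np.ones((5,5)))
for c in blobs(m,2000): print("plate",rect("top",c,.03), cv2.boundingRect(c))
m=(h[...,1]<40)&(h[...,2]>190); m[:150]=0;m[240:]=0;m[:,:370]=0;m[:,392:]=0
for c in blobs(m,100): print("fence",rect("top",c,.042), cv2.boundingRect(c))
```

```text
blank [ 15. 227.] [391.6 847.9 223.3  65.    1.4]
blank [205. 209.] [470.6 308.5 127.7  63.5  -3.5]
blank [544. 188.] [ 551.5 -625.   209.2   18.3   72.1]
blank [297. 187.] [538.4  55.4 126.2  63.  -17.5]
plate [530.3  -8.5 346.8 197.8 -88.5] (259, 156, 124, 71)
fence [ 535.6 -189.3  156.7   30.5    0.8] (380, 162, 12, 57)
```

```bash
python3 -m handwheel '.08 -.1 -.02 0 0 .03;.16 -.2 -.05 0 0 .06;.24 -.31 -.08 0 0 .09;.33 -.43 -.1 0 0 .12;.42 -.55 -.13 0 0 .15;.5 -.67 -.15 0 0 .18;.58 -.78 -.18 0 0 .2;.66 -.88 -.2 0 0 .214;.71 -.95 -.2 0 0 .214;.729 -.968 -.2 0 0 .214' 1 30
python3 - <<'E'
from h import *
st=env.get_state(); im=env.camera("wrist"); cv2.imwrite("pics/w1.png",im)
print(st["position"],st["tool_rot"],st["joint_positions"])
for c in blobs(pale(im),3000): print("blank",c.mean(0).round(),rect("wrist",c,.046,st))
E
```

```text
time: 0.93
position: [0.4748, 0.3002, 0.1701]
tool_rot: [-3.135, 0.001, 3.068]
ft_force: [-0.1, -0.6, -0.1]
width: 0.085
grip_force: 0.0
[0.47477459 0.3002232  0.17012949] [-3.13479373e+00  1.19517565e-03  3.06839242e+00] [-0.54552525  0.54840705 -0.09311633  1.75677499  0.07297239  0.84312448
  0.82378052]
```

View pics/w1.png

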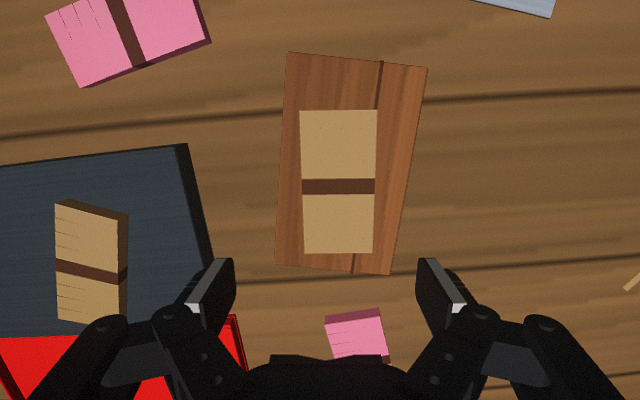

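The wrist view shows the blank on the stock, corners at (299,111), (377,110), (373,254), (304,254), between the open fingers and a bit off-centre. I'll turn those into positions and widen the mask.

Run:
```python
from h import *
im=cv2.imread("pics/w1.png"); h=cv2.cvtColor(im,cv2.COLOR_BGR2HSV)
for p in [(340,140),(340,230),(95,230),(290,130),(400,130),(500,200),(450,60)]: print(p,h[p[1],p[0]])
st=dict(position=[0.47477,0.30022,0.17013],tool_rot=[-3.1348,.0012,3.0684])
c=np.array([(299,111),(377,110),(374,254),(304,254)])
print(rect("wrist",c,.046,st),rect("wrist",c,.048,st))
s=env.get_state(); print(s["position"],s["tool_rot"],s["time"])
```

```text
(340, 140) [ 18 120 177]
(340, 230) [ 17 117 178]
(95, 230) [ 16 116 169]
(290, 130) [ 12 158 129]
(400, 130) [ 12 161 149]
(500, 200) [ 15 153 112]
(450, 60) [ 16 141 127]
[470.3 311.7 130.3  65.8  -3.5] [469.8 311.6 129.4  65.3  -3.5]
[0.47451488 0.30221247 0.17051869] [-3.13697706e+00  1.52988634e-03  3.06942869e+00] 0.9833
```

```bash
python3 -m handwheel '-.002 .008 -.02 0 0 0;-.002 .008 -.06 0 0 0;-.002 .008 -.12 0 0 0;-.002 .008 -.18 0 0 0;-.002 .008 -.24 0 0 0;-.002 .008 -.3 0 0 0;-.002 .008 -.36 0 0 0;-.002 .008 -.39 0 0 0;-.002 .008 -.4 0 0 0;-.002 .008 -.4 0 0 0'
```

```text
time: 1.82
position: [0.4684, 0.3127, 0.0507]
tool_rot: [3.142, -0.002, 3.083]
ft_force: [-0.6, -0.5, -1.1]
width: 0.0856
grip_force: 0.0
```

```bash
python3 -m handwheel '0 0 -.02 0 0 0;0 0 -.04 0 0 0;0 0 -.06 0 0 0;0 0 -.073 0 0 0;0 0 -.073 0 0 0;0 0 -.073 0 0 0;0 0 -.073 0 0 0;0 0 -.073 0 0 0;0 0 -.073 0 0 0;0 0 -.073 0 0 0' 1
python3 -m handwheel '0 0 0 0 0 0;0 0 0 0 0 0;0 0 0 0 0 0;0 0 0 0 0 0;0 0 0 0 0 0;0 0 0 0 0 0;0 0 0 0 0 0;0 0 0 0 0 0;0 0 0 0 0 0;0 0 0 0 0 0' 0 40
```

```text
time: 2.65
position: [0.47, 0.3113, 0.0296]
tool_rot: [3.141, 0.0, 3.08]
ft_force: [0.8, -0.3, -0.5]
width: 0.0852
grip_force: 0.0
time: 3.48
position: [0.47, 0.3114, 0.0298]
tool_rot: [3.141, 0.0, 3.08]
ft_force: [-0.8, -0.9, 6.0]
width: 0.0629
grip_force: 45.3
```

```bash
python3 -m handwheel '0 0 .06 0 0 0;0 0 .13 0 0 .01;.02 -.07 .2 0 0 .02;.05 -.16 .2 0 0 .03;.08 -.26 .2 0 0 .04;.11 -.37 .2 0 0 .05;.14 -.48 .2 0 0 .057;.17 -.59 .2 0 0 .057;.19 -.7 .2 0 0 .057;.206 -.8 .2 0 0 .057'
python3 -m handwheel '0 -.1 0 0 0 0;0 -.2 0 0 0 0;0 -.3 0 0 0 0;0 -.4 0 0 0 0;0 -.48 0 0 0 0;0 -.52 0 0 0 0;0 -.531 0 0 0 0;0 -.531 -.03 0 0 0;0 -.531 -.06 0 0 0;0 -.531 -.08 0 0 0'
python3 - <<'E'
from h import *
st=env.get_state(); im=env.camera("wrist"); cv2.imwrite("pics/w2.png",im); cv2.imwrite("pics/t2.png",env.camera("top"))
print(st["position"],st["tool_rot"],st["time"])
E
```

```text
time: 4.32
position: [0.5316, 0.0685, 0.0886]
tool_rot: [-3.141, -0.001, -3.115]
ft_force: [0.6, -1.1, -1.3]
width: 0.063
grip_force: 44.6
time: 5.15
position: [0.5311, -0.0851, 0.0639]
tool_rot: [3.139, -0.002, -3.11]
ft_force: [-0.7, -0.6, -2.0]
width: 0.0629
grip_force: 44.6
[ 0.53106764 -0.08514684  0.0639035 ] [ 3.13949535e+00 -1.84295431e-03 -3.10986182e+00] 5.15
```

View pics/w2.png

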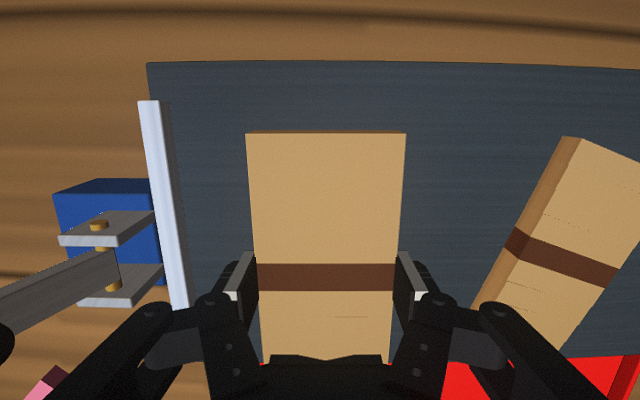

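The blank hangs over the free part of the plate, with the fence at cols 140–190 and the other blank at (590,230), both clear. Lowering it now and letting go.

```bash
python3 -m handwheel '0 -.003 -.03 0 0 0;0 -.003 -.06 0 0 0;0 -.003 -.08 0 0 0;0 -.003 -.09 0 0 0;0 -.003 -.1 0 0 0;0 -.003 -.106 0 0 0;0 -.003 -.11 0 0 0;0 -.003 -.113 0 0 0;0 -.003 -.116 0 0 0;0 -.003 -.116 0 0 0'
python3 -m handwheel '0 0 0 0 0 0;0 0 0 0 0 0;0 0 0 0 0 0;0 0 0 0 0 0;0 0 .02 0 0 0;0 0 .06 0 0 0;0 0 .12 0 0 0;0 0 .17 0 0 0;0 0 .2 0 0 0;0 0 .2 0 0 0' 1
python3 -m handwheel '0 0 .05 0 0 0;0 0 .1 0 0 0;0 0 .13 0 0 0;0 0 .13 0 0 0;0 0 .13 0 0 0;0 .08 .13 0 0 0;0 .15 .13 0 0 0;0 .2 .13 0 0 0;0 .23 .13 0 0 0;0 .23 .13 0 0 0' 0
python3 - <<'E'
from h import *
st=env.get_state(); im=env.camera("wrist"); cv2.imwrite("pics/w3.png",im); 
print(st["position"],st["tool_rot"],st["time"],st["ft_force"])
h=cv2.cvtColor(im,cv2.COLOR_BGR2HSV).astype(int)
m=(h[...,0]>13)&(h[...,0]<22)&(h[...,1]<135)&(h[...,2]>140)
for c in blobs(m,3000): print("blank",c.mean(0).round(),cv2.boundingRect(c),rect("wrist",c,.047,st))
E
```

```text
time: 6.08
position: [0.5318, -0.089, 0.0307]
tool_rot: [-3.141, 0.0, -3.114]
ft_force: [-0.3, -0.6, -1.7]
width: 0.0634
grip_force: 44.6
time: 6.92
position: [0.5332, -0.0892, 0.0928]
tool_rot: [-3.141, 0.005, -3.114]
ft_force: [0.4, 0.6, -0.2]
width: 0.0853
grip_force: 0.0
time: 7.75
position: [0.5311, -0.0172, 0.1287]
tool_rot: [3.14, -0.002, -3.109]
ft_force: [-0.4, 0.8, -0.4]
width: -0.0001
grip_force: 0.0
[ 0.53105992 -0.01719164  0.12867861] [ 3.14000875e+00 -1.81949835e-03 -3.10931267e+00] 7.75 [-0.36796252  0.78861618 -0.39253785]
blank [ 86. 294.] (0, 239, 176, 122) [ 619.6 -218.4  128.4  126.8   27.6]
blank [402. 258.] (356, 217, 100, 83) [572.2  44.8  68.1  58.9  72.3]
blank [235. 247.] (191, 215, 86, 66) [566.2 -87.6  63.5  56.8 -88.1]
blank [443. 175.] (388, 124, 114, 102) [503.2  68.3  66.4  58.3  72.5]
blank [227. 156.] (179, 118, 94, 79) [494.5 -89.7  63.4  56.8 -88.2]
blank [294.  59.] (82, 44, 430, 27) [425.2 -41.  290.   14.6 -88.3]
```

View pics/w3.png

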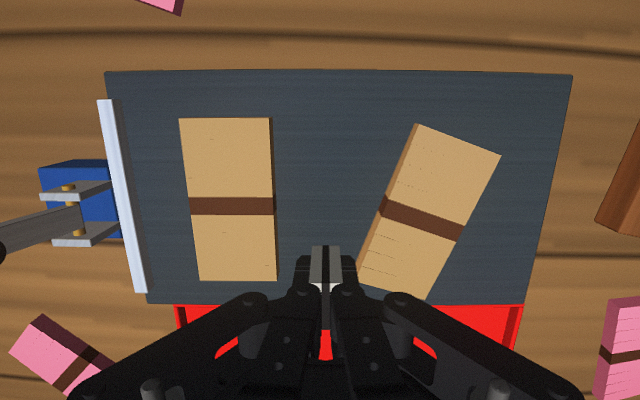

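Both blanks lie flat on the plate: the new one spans cols 179–276, the other is centred at (430,215), and the gripper is between them. Now I'll feel the other blank's far right corner.

```bash
python3 -m handwheel '.04 .02 -.04 0 0 0;.08 .05 -.08 0 0 0;.13 .08 -.13 0 0 0;.17 .1 -.18 0 0 0;.186 .102 -.22 0 0 0;.186 .102 -.235 0 0 0;.186 .102 -.245 0 0 0;.186 .102 -.25 0 0 0;.186 .102 -.253 0 0 0;.186 .102 -.256 0 0 0'
python3 -m handwheel '0 0 0 0 0 0;0 0 -.002 0 0 0;0 0 -.004 0 0 0;0 0 -.006 0 0 0;0 0 -.008 0 0 0;0 0 -.01 0 0 0;0 0 -.011 0 0 0;0 0 -.012 0 0 0;0 0 -.012 0 0 0;0 0 -.012 0 0 0'
python3 -m handwheel '0 0 -.001 0 0 0;0 0 -.002 0 0 0;0 0 -.003 0 0 0;0 0 -.004 0 0 0;0 0 -.005 0 0 0;0 0 -.006 0 0 0;0 0 -.007 0 0 0;0 0 -.008 0 0 0;0 0 -.008 0 0 0;0 0 -.008 0 0 0'
```

```text
time: 8.63
position: [0.5874, 0.0099, 0.0535]
tool_rot: [-3.141, 0.001, -3.114]
ft_force: [0.1, 0.4, 0.5]
width: 0.0003
grip_force: 0.0
time: 9.47
position: [0.5877, 0.0104, 0.0493]
tool_rot: [-3.141, 0.0, -3.114]
ft_force: [0.5, -1.2, 2.0]
width: 0.0006
grip_force: 0.9
time: 10.3
position: [0.5876, 0.0104, 0.0469]
tool_rot: [-3.141, 0.0, -3.114]
ft_force: [0.2, -2.2, 3.6]
width: 0.0
grip_force: 1.8
```

```bash
python3 -m handwheel '0 0 -.001 0 0 0;0 0 -.002 0 0 0;0 0 -.003 0 0 0;0 0 -.004 0 0 0;0 0 -.005 0 0 0;0 0 -.006 0 0 0;0 0 -.007 0 0 0;0 0 -.008 0 0 0;0 0 -.008 0 0 0;0 0 -.008 0 0 0'
python3 - <<'E'
from h import *
im=env.camera("wrist"); cv2.imwrite("pics/w4.png",im); s=env.get_state(); print(s["ft_force"],s["position"])
E
```

```text
time: 11.13
position: [0.5877, 0.0103, 0.0464]
tool_rot: [-3.141, 0.001, -3.114]
ft_force: [-2.4, -3.5, 15.3]
width: -0.0
grip_force: 7.3
[-2.60713339 -3.05890152 14.75875259] [0.58773811 0.01029317 0.04641342]
```

View pics/w4.png

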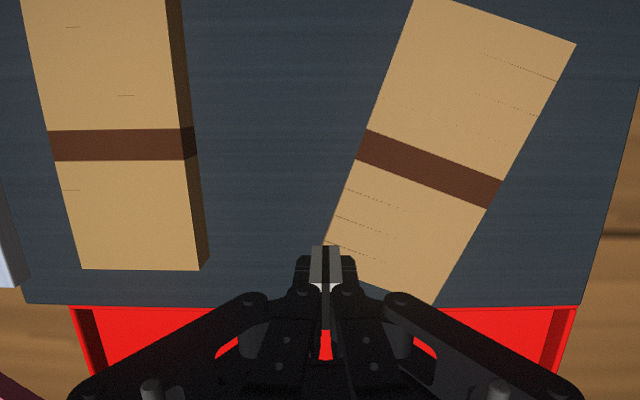

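Pushing the corner gave slowly from about z = 0.050 to 0.0464 under 2–4 N, then went firm. In the picture the fingers rest on that blank's corner at (330,250). It looks like the rocker, so now I'll feel two adjacent corners of the other blank to compare.

```bash
python3 -m handwheel '0 0 .02 0 0 0;0 0 .05 0 0 0;0 -.06 .06 0 0 0;.01 -.13 .06 0 0 0;.01 -.2 .06 0 0 0;.01 -.23 .05 0 0 0;.01 -.23 .035 0 0 0;.01 -.23 .025 0 0 0;.01 -.23 .021 0 0 0;.01 -.23 .021 0 0 0'
python3 -m handwheel '0 0 -.001 0 0 0;0 0 -.002 0 0 0;0 0 -.003 0 0 0;0 0 -.004 0 0 0;0 0 -.006 0 0 0;0 0 -.007 0 0 0;0 0 -.008 0 0 0;0 0 -.008 0 0 0;0 0 -.008 0 0 0;0 0 -.008 0 0 0'
python3 -m handwheel '0 0 -.001 0 0 0;0 0 -.002 0 0 0;0 0 -.003 0 0 0;0 0 -.004 0 0 0;0 0 -.006 0 0 0;0 0 -.007 0 0 0;0 0 -.009 0 0 0;0 0 -.01 0 0 0;0 0 -.01 0 0 0;0 0 -.01 0 0 0'
python3 -m handwheel '0 0 .02 0 0 0;0 0 .04 0 0 0;.002 -.06 .05 0 0 0;.004 -.13 .05 0 0 0;.006 -.18 .05 0 0 0;.006 -.187 .035 0 0 0;.006 -.187 .025 0 0 0;.006 -.187 .018 0 0 0;.006 -.187 .013 0 0 0;.006 -.187 .013 0 0 0'
python3 -m handwheel '0 0 -.001 0 0 0;0 0 -.002 0 0 0;0 0 -.004 0 0 0;0 0 -.006 0 0 0;0 0 -.008 0 0 0;0 0 -.01 0 0 0;0 0 -.011 0 0 0;0 0 -.012 0 0 0;0 0 -.012 0 0 0;0 0 -.012 0 0 0'
```

```text
time: 12.02
position: [0.59, -0.0557, 0.05]
tool_rot: [3.14, -0.001, -3.111]
ft_force: [-0.9, 0.2, 0.6]
width: -0.0004
grip_force: 0.0
time: 12.85
position: [0.5905, -0.0584, 0.0483]
tool_rot: [-3.142, 0.0, -3.114]
ft_force: [0.3, -0.2, -0.0]
width: 0.0
grip_force: 0.0
time: 13.68
position: [0.5905, -0.0584, 0.0462]
tool_rot: [-3.141, 0.0, -3.114]
ft_force: [-2.1, -0.5, 5.4]
width: -0.0001
grip_force: 2.7
time: 14.52
position: [0.592, -0.1124, 0.0487]
tool_rot: [3.14, -0.001, -3.111]
ft_force: [0.1, -0.8, -0.4]
width: 0.0
grip_force: 0.0
time: 15.35
position: [0.5923, -0.1145, 0.0462]
tool_rot: [-3.141, 0.0, -3.114]
ft_force: [-2.6, -0.3, 6.8]
width: -0.0003
grip_force: 2.7
```

The aligned blank is firm at z ≈ 0.046 at both adjacent corners, so it is true. The skewed one touched at 0.050 and gave, so it is the rocker. I'll grip the rocker next, with one close look first.

```bash
python3 -m handwheel '0 0 .07 0 0 0;-.01 .05 .15 0 0 -.03;-.04 .14 .22 0 0 -.07;-.08 .24 .28 0 0 -.11;-.12 .34 .283 0 0 -.15;-.15 .43 .283 0 0 -.18;-.17 .51 .283 0 0 -.2;-.182 .555 .283 0 0 -.212;-.182 .568 .283 0 0 -.212;-.182 .568 .283 0 0 -.212' 1 30
python3 - <<'E'
from h import *
env.camera("top")
st=env.get_state(); im=env.camera("wrist"); cv2.imwrite("pics/w5.png",im); 
print(st["position"],st["tool_rot"],st["time"],st["ft_force"])
h=cv2.cvtColor(im,cv2.COLOR_BGR2HSV).astype(int)
m=(h[...,0]>13)&(h[...,0]<22)&(h[...,1]<135)&(h[...,2]>140)
for c in blobs(m,3000): print("blank",c.mean(0).round(),cv2.boundingRect(c),rect("wrist",c,.049,st))
E
```

```text
time: 16.18
position: [0.5377, 0.0573, 0.1303]
tool_rot: [3.141, 0.0, 2.84]
ft_force: [-0.2, 0.1, 0.8]
width: 0.0854
grip_force: 0.0
[0.53799827 0.055402   0.1303296 ] [-3.14092249e+00  4.87998108e-04  2.83717880e+00] 16.2333 [-0.20627795 -1.22657692  0.11143979]
blank [328. 249.] (287, 217, 84, 67) [572.   46.9  63.7  57.5  72.6]
blank [132. 209.] (80, 164, 104, 90) [494.6 -87.2  62.8  56.8 -88.4]
blank [328. 158.] (283, 119, 92, 80) [503.   68.5  63.7  57.1  72.6]
```

View pics/w5.png

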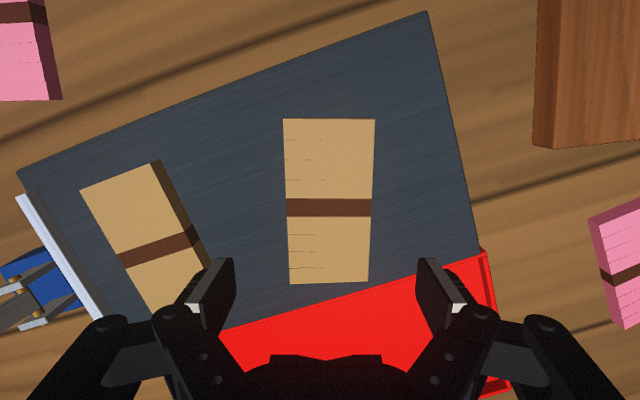

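The rocker sits squarely between the fingers (cols 283–375, rows 119–283). Going down to grip it.

```bash
python3 -m handwheel '0 .007 -.05 0 0 0;0 .007 -.1 0 0 0;0 .007 -.16 0 0 0;0 .007 -.22 0 0 0;0 .007 -.27 0 0 0;0 .007 -.3 0 0 0;0 .007 -.32 0 0 0;0 .007 -.333 0 0 0;0 .007 -.333 0 0 0;0 .007 -.333 0 0 0' 1 30
python3 -m handwheel '0 0 0 0 0 0;0 0 0 0 0 0;0 0 0 0 0 0;0 0 0 0 0 0;0 0 0 0 0 0;0 0 0 0 0 0;0 0 0 0 0 0;0 0 .02 0 0 0;0 0 .06 0 0 0;0 0 .1 0 0 0' 0 40
```

```text
time: 17.12
position: [0.5382, 0.0577, 0.031]
tool_rot: [3.141, 0.001, 2.836]
ft_force: [0.3, -0.2, 0.4]
width: 0.0855
grip_force: 0.0
time: 17.95
position: [0.5369, 0.0579, 0.0605]
tool_rot: [-3.141, -0.002, 2.837]
ft_force: [-0.3, -0.2, -1.3]
width: 0.0627
grip_force: 44.2
```

```bash
python3 -m handwheel '.04 0 .04 0 0 .02;.1 -.01 .06 0 0 .05;.18 -.02 .06 0 0 .08;.27 -.03 .06 0 0 .11;.36 -.04 .06 0 0 .14;.45 -.05 .06 0 0 .17;.53 -.057 .06 0 0 .2;.58 -.057 .06 0 0 .212;.607 -.057 .06 0 0 .212;.607 -.057 .03 0 0 .212'
python3 -m handwheel '0 0 -.04 0 0 0;0 0 -.08 0 0 0;0 0 -.12 0 0 0;0 0 -.15 0 0 0;0 0 -.17 0 0 0;0 0 -.18 0 0 0;0 0 -.19 0 0 0;0 0 -.196 0 0 0;0 0 -.2 0 0 0;0 0 -.2 0 0 0'
python3 - <<'E'
from h import *
cv2.imwrite("pics/t6.png",env.camera("top")[60:260,150:450])
E
```

```text
time: 18.78
position: [0.7226, 0.0407, 0.0707]
tool_rot: [3.141, 0.005, -3.115]
ft_force: [0.9, 0.6, -0.1]
width: 0.0627
grip_force: 44.3
time: 19.62
position: [0.72, 0.041, 0.0098]
tool_rot: [3.142, 0.0, -3.114]
ft_force: [-0.3, 0.0, -1.0]
width: 0.0628
grip_force: 44.2
```

View pics/t6.png

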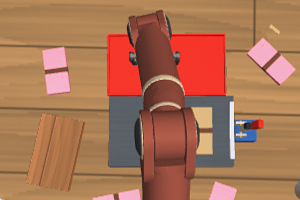

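```bash
python3 -m handwheel '0 0 -.004 0 0 0;0 0 -.008 0 0 0;0 0 -.01 0 0 0;0 0 -.01 0 0 0;0 0 -.01 0 0 0;0 0 -.01 0 0 0;0 0 -.01 0 0 0;0 0 -.01 0 0 0;0 0 -.01 0 0 0;0 0 -.01 0 0 0'
python3 -m handwheel '0 0 0 0 0 0;0 0 0 0 0 0;0 0 0 0 0 0;0 0 0 0 0 0;0 0 .03 0 0 0;0 0 .08 0 0 0;0 0 .14 0 0 0;0 0 .22 0 0 0;0 0 .29 0 0 0;0 0 .31 0 0 0' 1
python3 -m handwheel '-.05 0 0 0 0 -.07;-.11 -.03 0 0 0 -.14;-.18 -.06 0 0 0 -.21;-.26 -.09 0 0 0 -.28;-.34 -.12 0 0 0 -.35;-.42 -.15 0 0 0 -.42;-.5 -.18 0 0 0 -.49;-.57 -.2 0 0 0 -.56;-.62 -.22 0 0 0 -.63;-.63 -.223 0 0 0 -.7'
python3 -m handwheel '0 0 0 0 0 -.07;0 0 0 0 0 -.14;0 0 0 0 0 -.21;0 0 -.03 0 0 -.27;0 0 -.08 0 0 -.3;0 0 -.13 0 0 -.3;0 0 -.17 0 0 -.3;0 0 -.2 0 0 -.3;0 0 -.22 0 0 -.3;0 0 -.22 0 0 -.3'
python3 - <<'E'
from h import *
env.camera("top")
st=env.get_state(); im=env.camera("wrist"); cv2.imwrite("pics/w7.png",im); im=env.camera("top"); cv2.imwrite("pics/t7.png",im)
print(st["position"],st["tool_rot"],st["ft_force"],st["joint_positions"].round(2) if hasattr(st["joint_positions"],"round") else st["joint_positions"])
E
```

```text
time: 20.5
position: [0.7198, 0.041, 0.0068]
tool_rot: [-3.142, 0.0, -3.114]
ft_force: [-0.9, 0.3, 1.8]
width: 0.0632
grip_force: 44.4
time: 21.33
position: [0.723, 0.0414, 0.1059]
tool_rot: [3.141, 0.01, -3.114]
ft_force: [0.5, -1.0, 0.3]
width: 0.0856
grip_force: 0.0
time: 22.17
position: [0.5273, -0.0276, 0.1]
tool_rot: [-3.138, -0.001, 2.062]
ft_force: [0.5, -0.4, 0.4]
width: 0.0853
grip_force: 0.0
time: 23.0
position: [0.5302, -0.0258, 0.0327]
tool_rot: [-3.14, -0.0, 1.599]
ft_force: [-0.4, 0.0, 0.0]
width: 0.0855
grip_force: 0.0
[ 0.53065406 -0.02595879  0.03341615] [-3.14096702e+00 -2.46798913e-04  1.59866949e+00] [-0.34002236  0.41441131  0.23614365] [-0.11  0.72  0.18  1.96 -0.26  0.48  0.29]
```

View pics/w7.png

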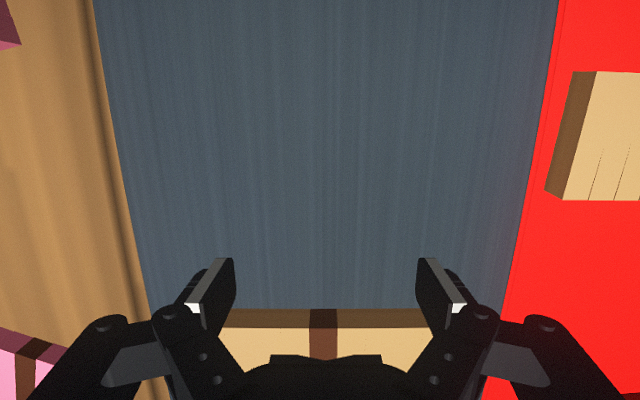

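The rocker lies in the tray on the right. The true blank's side, with its band at col 322, is centred between the open fingers at row 318. Now lowering and sliding it to the fence.

```bash
python3 -m handwheel '0 0 -.012 0 0 0;0 0 -.024 0 0 0;0 0 -.033 0 0 0;0 0 -.033 0 0 0;0 -.02 -.033 0 0 0;.001 -.04 -.033 0 0 0;.002 -.055 -.033 0 0 0;.002 -.065 -.033 0 0 0;.002 -.075 -.033 0 0 0;.002 -.08 -.033 0 0 0'
python3 -m handwheel '0 -.013 0 0 0 0;.001 -.026 0 0 0 0;.001 -.039 0 0 0 0;.002 -.052 0 0 0 0;.002 -.065 0 0 0 0;.003 -.078 0 0 0 0;.003 -.091 0 0 0 0;.003 -.104 0 0 0 0;.003 -.11 0 0 0 0;.003 -.11 0 0 0 0'
python3 - <<'E'
from h import *
st=env.get_state(); im=env.camera("wrist"); cv2.imwrite("pics/w8.png",im); im=env.camera("top"); cv2.imwrite("pics/t8.png",im[130:250,240:440])
E
```

```text
time: 23.98
position: [0.5315, -0.0503, 0.0238]
tool_rot: [3.141, -0.0, 1.598]
ft_force: [-0.6, 0.9, 1.2]
width: 0.0852
grip_force: 0.6
time: 24.82
position: [0.5322, -0.0841, 0.0237]
tool_rot: [3.142, 0.001, 1.597]
ft_force: [-0.4, 0.7, -0.6]
width: 0.0855
grip_force: 0.0
```

```bash
python3 -m handwheel '0 -.007 0 0 0 0;0 -.014 0 0 0 0;0 -.02 0 0 0 0;0 -.026 0 0 0 0;0 -.03 0 0 0 0;0 -.033 0 0 0 0;0 -.036 0 0 0 0;0 -.036 0 0 0 0;0 -.036 0 0 0 0;0 -.036 0 0 0 0'
python3 -m handwheel '0 -.002 0 0 0 0;0 -.004 0 0 0 0;0 -.006 0 0 0 0;0 -.008 0 0 0 0;0 -.01 0 0 0 0;0 -.012 0 0 0 0;0 -.014 0 0 0 0;0 -.014 0 0 0 0;0 -.014 0 0 0 0;0 -.014 0 0 0 0'
```

```text
time: 25.75
position: [0.5324, -0.0939, 0.0238]
tool_rot: [3.141, 0.0, 1.599]
ft_force: [-0.6, -0.1, -0.0]
width: 0.0851
grip_force: 0.0
time: 26.58
position: [0.5323, -0.0951, 0.0237]
tool_rot: [-3.141, -0.004, 1.6]
ft_force: [-0.7, 6.6, 2.9]
width: 0.0854
grip_force: 3.1
```

```bash
python3 -m handwheel '0 -.004 0 0 0 0;0 -.008 0 0 0 0;0 -.01 0 0 0 0;0 -.01 0 0 0 0;0 -.01 0 0 0 0;0 .01 0 0 0 0;0 .05 0 0 0 0;0 .1 .03 0 0 0;0 .15 .1 0 0 0;0 .2 .2 0 0 0'
python3 -m handwheel '0 .05 .08 0 0 0;0 .1 .16 0 0 0;0 .1 .24 0 0 0;0 .1 .3 0 0 0;0 .1 .35 0 0 0;0 .1 .38 0 0 0;0 .1 .4 0 0 0;0 .1 .4 0 0 0;0 .1 .4 0 0 0;0 .1 .4 0 0 0' 0
python3 - <<'E'
from h import *
st=env.get_state(); im=env.camera("wrist"); cv2.imwrite("pics/w9.png",im); print(st["position"],st["tool_rot"])
h=cv2.cvtColor(im,cv2.COLOR_BGR2HSV).astype(int)
m=(h[...,0]>13)&(h[...,0]<22)&(h[...,1]<135)&(h[...,2]>140)
for c in blobs(m,600): print("blank",c.mean(0).round(),cv2.boundingRect(c),rect("wrist",c,.046,st))
s=env.camera("scene"); cv2.imwrite("pics/s9.png",s)
t=env.camera("top"); cv2.imwrite("pics/t9.png",t)
h=cv2.cvtColor(t,cv2.COLOR_BGR2HSV).astype(int)
m=(h[...,0]>13)&(h[...,0]<22)&(h[...,1]<124)&(h[...,2]>200)
for c in blobs(m,200):
  if c.mean(0)[0]>330 and c.mean(0)[0]<390: print("blank",c.mean(0).round(),cv2.boundingRect(c),rect("top",c,.046))
cv2.imwrite("pics/v9.png",np.hstack([cv2.resize(t[80:250,240:440],None,fx=2,fy=2),cv2.resize(s[170:310,230:410],(400,340))]))
E
```

```text
time: 27.42
position: [0.5303, -0.0379, 0.0823]
tool_rot: [-3.136, 0.001, 1.598]
ft_force: [1.6, 0.3, 0.9]
width: 0.0852
grip_force: 0.0
time: 28.25
position: [0.5316, -0.0081, 0.2026]
tool_rot: [-3.139, 0.0, 1.598]
ft_force: [-0.4, 0.9, -0.6]
width: -0.0001
grip_force: 0.0
[ 0.53156735 -0.00807134  0.20257926] [-3.13922076e+00  1.53640813e-04  1.59846526e+00]
blank [277. 283.] (263, 272, 31, 29) [ 483.6 -125.1   35.5   32.8  -88.2]
blank [543. 137.] (512, 106, 63, 63) [739.7  43.8  58.9  54.3 -88. ]
blank [475. 136.] (444, 105, 64, 63) [672.1  41.7  58.3  54.2 -89. ]
blank [120. 163.] (48, 0, 156, 343) [336.5 -30.8 364.5 136.1  88.2]
blank [368. 190.] (357, 168, 24, 46) [ 532.4 -141.5  125.5   63.4    1.4]
```

View pics/v9.png

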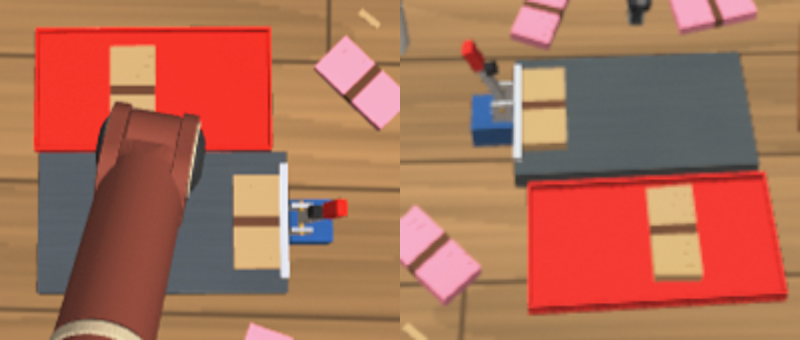

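The true blank lies square against the fence at (532,−141), against an expected (533,−140), and the rocker is in the tray. The red grip is at about (537,−233). Going round to the clamp's outer side.

```bash
python3 -m handwheel '0 -.03 .05 0 0 0;0 -.1 .1 0 0 0;0 -.2 .1 0 0 0;.005 -.31 .1 0 0 0;.01 -.42 .1 0 0 0;.015 -.53 .1 0 0 0;.015 -.64 .1 0 0 0;.015 -.75 .1 0 0 0;.015 -.84 .1 0 0 0;.015 -.88 .1 0 0 0' 0
python3 -m handwheel '0 -.02 0 0 0 0;0 -.02 0 0 0 0;0 -.02 -.05 0 0 0;0 -.02 -.1 0 0 0;0 -.02 -.16 0 0 0;0 -.02 -.22 0 0 0;0 -.02 -.27 0 0 0;0 -.02 -.3 0 0 0;0 -.02 -.319 0 0 0;0 -.02 -.319 0 0 0'
python3 -m handwheel '0 .018 0 0 0 0;0 .036 0 0 0 0;0 .054 0 0 0 0;0 .072 0 0 0 0;0 .09 0 0 0 0;0 .108 0 0 0 0;0 .126 0 0 0 0;0 .144 0 0 0 0;0 .162 0 0 0 0;0 .18 0 0 0 0'
```

```text
time: 29.23
position: [0.535, -0.2774, 0.2332]
tool_rot: [-3.14, 0.003, 1.592]
ft_force: [-0.1, -0.4, 0.2]
width: -0.0004
grip_force: 0.0
time: 30.07
position: [0.5368, -0.2759, 0.137]
tool_rot: [-3.14, -0.002, 1.601]
ft_force: [-0.8, 0.3, -0.3]
width: -0.0002
grip_force: 0.0
time: 30.9
position: [0.5367, -0.2232, 0.1379]
tool_rot: [-3.141, -0.0, 1.599]
ft_force: [0.1, 0.0, 0.5]
width: 0.0005
grip_force: 0.2
```

```bash
python3 -m handwheel '0 .014 0 0 0 0;0 .028 0 0 0 0;0 .042 0 0 0 0;0 .056 0 0 0 0;0 .07 0 0 0 0;0 .084 0 0 0 0;0 .098 0 0 0 0;0 .112 0 0 0 0;0 .126 0 0 0 0;0 .14 0 0 0 0'
python3 - <<'E'
from h import *
t=env.camera("top"); s=env.camera("scene"); w=env.camera("wrist")
cv2.imwrite("pics/v10.png",np.hstack([cv2.resize(w,(480,300)),cv2.resize(s[170:270,230:330],(300,300))]))
E
```

```text
time: 31.73
position: [0.5368, -0.1815, 0.138]
tool_rot: [3.142, -0.0, 1.599]
ft_force: [0.2, 0.4, -0.2]
width: -0.0
grip_force: 0.0
```

View pics/v10.png

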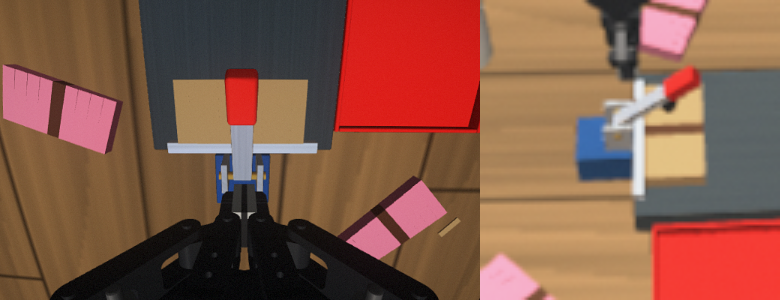

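The arm has gone over past upright and is falling onto the blank, with the grip at (240,95) above it. I've now viewed 11 pictures, one over the limit of 10, so the remaining checks are numeric only.

```bash
python3 -m handwheel '0 -.03 .02 0 0 0;0 -.08 .06 0 0 0;0 -.14 .12 0 0 0;0 -.22 .2 0 0 0;-.05 -.32 .28 0 0 0;-.1 -.42 .32 0 0 0;-.15 -.52 .32 0 0 0;-.2 -.6 .32 0 0 0;-.25 -.65 .32 0 0 0;-.25 -.65 .32 0 0 0'
python3 - <<'E'
from h import *
for k in range(2):
    t=env.camera("top"); h=cv2.cvtColor(t,cv2.COLOR_BGR2HSV).astype(int)
    m=(h[...,0]>13)&(h[...,0]<22)&(h[...,1]<124)&(h[...,2]>200)
    for c in blobs(m,60):
        if 270<c.mean(0)[0]<390 and c.mean(0)[1]<225: print("pale",cv2.boundingRect(c),rect("top",c,.046 if c.mean(0)[1]>156 else .022))
    r=((h[...,0]<5)|(h[...,0]>175))&(h[...,1]>180)&(h[...,2]>100); r[:158]=0; r[225:]=0; r[:,:330]=0;r[:,430:]=0
    for c in blobs(r,15): print("grip",cv2.boundingRect(c),rect("top",c,.075))
s=env.camera("scene"); i=env.camera_info("scene")
h=cv2.cvtColor(s,cv2.COLOR_BGR2HSV).astype(int); r=((h[...,0]<5)|(h[...,0]>175))&(h[...,1]>180)&(h[...,2]>100); r[:170]=0;r[238:]=0;r[:,:240]=0;r[:,345:]=0
for c in blobs(r,10): print("scene grip",c.mean(0))
# expected grip centre, level arm: plate (0,-100), z .066 (+ top .074)
X=np.array([[.529+.028*100,-.108,.066]]); 
for n in("top","scene"):
    i=env.camera_info(n); print(n,cv2.projectPoints(X,cv2.Rodrigues(np.array(i["R"]))[0],np.array(i["t"]),np.array(i["camera_matrix"]),np.array([i["k1"],0,0,0.]))[0].ravel())
print(env.get_state()["time"])
E
```

```text
time: 32.72
position: [0.4556, -0.3843, 0.2351]
tool_rot: [-3.138, 0.005, 1.587]
ft_force: [-0.9, -0.1, -0.7]
width: 0.0004
grip_force: 0.0
pale (357, 168, 24, 46) [ 532.4 -141.5  125.5   63.4    1.4]
pale (296, 103, 21, 44) [721.3  38.4 125.9  57.5   1.6]
grip (350, 185, 14, 8) [ 532.9 -107.3   35.3   19.1  -88.6]
pale (357, 168, 24, 46) [ 532.4 -141.5  125.5   63.4    1.4]
pale (296, 103, 21, 44) [721.4  38.4 125.9  57.5   1.6]
grip (350, 185, 14, 8) [ 532.9 -107.3   35.3   19.1  -88.6]
scene grip [303.65625 209.03125]
top [ 372.928804   -637.95257442]
scene [  298.73168394 -2425.9154926 ]
32.8667
```

```bash
python3 -c "
from workcell import env
print(env.finish_job())"
```

```text
the job is handed in; nothing more can be done
None
```

The job is handed in at about 33 s: the rocking blank (the one that started on the plate) is in the red tray, and the true one is square against the fence, centred, with the clamp arm down on it. I viewed 11 pictures against the limit of 10, and I checked the final clamp position by image measurement rather than by eye.

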